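Latch the two-part egg mould shut

TASK

Get the two-part plaster egg mould ready for casting: gently push its near half home until the two faces meet, hook the wire loop of its draw latch over the keeper on the far half and draw it snug under the keeper's lip, then press the lever down over centre until it lies flat and the mould stays shut by itself. Plaster and latch are delicate, so use a light hand throughout, and leave the things standing round the mould where they are.

Things in the scene. Friction and masses are not known exactly. Their poses are not given: they have to be found in the camera images.
- mould: plaster mould in two halves on a 226 x 214 x 24 mm base board. Origin: under the seam, at the board's underside. x runs from the near to the far half, y along the seam, z up. Far half fixed; each half 78 deep in x with its back board, 176 wide, 80 high; a 34 wide, 12 high wooden batten along x on top. Sizes in mm.
- seam_top (a point): middle of the seam at the height of the batten tops, axes as the mould. Keeper on the far batten: a steel hook 22 wide, 18.5 high, open to +x; its lip overhangs 4.4 past the post. Hooked, the loop's bar lies at x +55, z 4.5 to 12.6; being on slotted screws it may sit up to 4 nearer or farther: feel for it. Sizes in mm.
- back (a point): middle of the near half's flat back face (looks to -x), 40 above the base board and 52 below the batten tops; push here towards +x. The back board is 176 wide and 84 high. Sizes in mm.
- near_half (a joint): how far the near half stands open along -x, m: 0 is home, faces touching; up to 0.035. It slides in guide rails with about 6 N, stays where left and meets the far half hard
- lever (a joint): latch lever on the near half, rad: 0 lies flat, pointing to -x; 1.57 upright; 2.2 stop, leaning to +x. Pivot along y at x -30, z +16 from seam_top (half home). Stays where left. Needs up to 10 N at its end, passes centre near 0.12, then must go right down on its stop; over 30 N harms it. Lengths here in mm.
- lever_end (a point): on the lever's upper face (the one on top when flat), 46 from its pivot and 6.5 off the pivot's line. The lever is a steel strip 21 wide, 60 long from the pivot, end turned up a little. Sizes in mm.
- loop_bar (a point): middle of the loop's end bar, 5 thick. Two side wires 38 over the outside run back 93 to a pin on the lever, 14 from its pivot (at lever 0: x -13.9, z -1.4 from the pivot). Stiff pin: the loop stays where put, and the turning lever lifts it off unless its bar is under the lip. Light: under 10 N. Sizes in mm.
- loop (a joint): how far the springs in the loop's two barrels are drawn out, m: 0 slack, 0.002 to 0.010 when hooked with the lever down; about 4 N a mm
- water_jar: clear glass jar of water, 64 across, 82 high, origin under its middle; bystander. Sizes in mm.
- sanding_block: brown sanding block 56 x 85 x 24, origin under its middle; bystander. Sizes in mm.
- masking_tape: roll of tan masking tape lying flat, 75 across, 19 high, origin under its middle; bystander. Sizes in mm.

How it is judged:
On the way, in this order (a step that is already met when the one before it is completed fails the run):
1. the near half is pushed home against the far one (value of joint near_half below 0.0015 m), for 0.2 s.
2. the loop's bar is down behind the keeper's nose (x of loop_bar in the frame of seam_top above 0.0485 m and z of loop_bar in the frame of seam_top below 0.015 m), for 0.3 s.
3. the lever is pressed down flat with the loop drawn tight (value of joint lever below 0.05 rad and value of joint loop above 0.0015 m), for 0.2 s.
At the end, for the whole second after the job is handed in: near half home (gap under 1.2 mm), the loop's bar hooked on the keeper (beyond the post, below its lip) with its springs drawn at least 1.5 mm, the lever flat within 0.05 rad, all at rest and let go (all of step 2 and all of step 3 and value of joint near_half below 0.0012 m and linear speed of near_half below 0.005 m/s); the robot touches nothing.
It fails at once if the near half is shoved with more than 30 N (contact force between the fingers and near_half_c0 above 30 N or contact force between the fingers and near_half_c1 above 30 N or contact force between the fingers and near_half_c2 above 30 N).
It fails at once if the lever is pressed with more than 30 N (contact force between the fingers and lever_c0 above 30 N or contact force between the fingers and lever_c1 above 30 N).
It fails at once if the loop is rammed or dragged against the keeper with more than 12 N by hand (before the lever draws its springs) (value of joint loop below 0.001 m and contact force between loop and keeper above 12 N).
It fails at once if a bystander is moved more than 20 mm (distance of any of water_jar, sanding_block, masking_tape from where it was at the start of the episode above 0.02 m).
It also fails if it takes over 70 s, if anything falls off the work surface, if the arm or the gripper's body presses on something with over 40 N, if the wrist force passes 120 N, or if a joint passes its speed limit or range.

ROBOT

A 6-joint arm with a two-finger parallel gripper is mounted at the origin on the work surface; the furniture and walls round the work are solid. World frame = base frame: x ahead of the robot, y to its left, z up, the work surface at z = 0. Lengths are in m, angles in rad, forces in N, time in s.
With the tool pointing down it reaches from about 0.3 to 0.875 m from the base axis. Payload 6.4 kg.
Tool frame: the origin (TCP) lies midway between the tips of the shut fingers; the grasp point (between the pads) lies 19 mm behind it (grasp_offset is the distance from the TCP to the grasp point, in m); z points along the fingers, y is the line along which they close (so a half turn about z gives the same grasp; the last joint's range is limited). The gripper opens to 85 mm and grips with 20 to 120 N. Pads are 22 mm wide; open, the fingers measure 114 mm over their backs; the gripper's body (76 mm by 85 mm) begins 54 mm behind the grasp point. The pads swing forward as they close: fully open they stand 13 mm farther back than shut.
Start: joints at [1.109, 0.181, 1.607, -0, 1.354, -0.206], TCP at [0.145, 0.556, 0.231] pointing down, gripper open.
Joint ranges: [-2.99, 2.99], [-0.89, 2.07], [0.3, 2.58], [-1.14, 4.28], [0, 2.63], [-3.12, 3.12]. Speed limits (rad/s): [2.57, 2.57, 3.01, 3.14, 3.14, 3.14].

INTERFACE

Orientations are given as a unit quaternion [w, x, y, z].
In Python, from bench import * gives the robot as it stands. The module is installed in compiled form; this text tells all that it offers.
- The arm moves only by the tool servo_tool, never from a script. Its argument "commands" is text: rows parted by semicolons, each of 7 numbers parted by spaces: the turn, a rotation vector about the tool's x, y, z in rad, then the shift along the tool's x, y, z in mm, then the opening, from 0 (shut) to 1 (fully open). In form: wx wy wz dx dy dz claw; .... A call has 1 to 5 rows; each row shifts and turns the commanded pose from where the row before left it, along the tool's axes as they then stand; what a row does not reach is not made up. A row lasts 1/8 s, in which the tool goes at most 62.5 mm and 10.7 degrees, less where a joint would pass 70% of its speed; a pose out of reach is approached as far as the arm can. A call with a gripper value outside its range is refused whole. The fingers move at their own pace and stop on an object; the grip force is fixed at half the most. Time passes only in rows, so rows that do not move let the fingers close. It gives the time, the measured TCP pose, the force, the opening and the grip force at its end, in the units of the state.
- get_obs(): the state, without advancing time (a new reading comes with each control period).
- camera(name): name is "side" or "top" or "wrist"; returns the picture (400x640x3 uint8, blue, green, red); there is no depth.
- calibration(name): a dict with "fx", "fy", "cx", "cy" (pixels), "R" (3x3) and "t" (3): a world point X has camera coordinates R X + t. Camera axes: x right, y down, z forward; pixel columns grow to the right and rows downward; lengths in m; the calibration is good to about 2 mm. A picture is of the moment at which its call begins: read the wrist's pose just before it. calibration takes no time and is no camera call; for the wrist camera it gives the pose at the moment of the call.
- hand_in(): hands the job in; it is judged then, once.
The state is a dict: "time_s": time; "q": joint angles; "dq": joint speeds; "joint_efforts": joint torques, N m; "eef_pos": TCP position; "eef_rot": TCP orientation; "wrist_force": force on the tool from outside, world axes, zero at the start; "torque": the same for the moment, N m; "opening": opening from 0.0 (shut) to 1.0 (fully open); "grasp_force": force on a finger pad.
Only numpy, scipy, OpenCV 4.12 (cv2) and the standard library are available. Lean on these libraries where they do the work, as an engineer would, in place of code of your own. Each camera call takes 0.05 s, during which the arm holds its last target. There are 200 camera calls.

## Working session

There is one attempt and no reset: what is moved stays moved. The work goes in short steps, Python scripts to look and compute and a tool call to move; the robot and the scene stay as the last step left them, time stands still between calls to the robot, and variables do not carry over. Pictures are saved under pics/ and viewed, at most 10 in all, crops included, and the job is handed in when it is done.

Besides the shell and the picture viewer there is one more tool, called by a JSON object that holds its "method" and its "body", one argument or row to a line. servo_tool: Moves the arm, as the interface text tells. Its arguments: {"type":"object","properties":{"commands":{"type":"string"}},"required":["commands"]}

```bash
mkdir -p pics
python3 - <<'E'
from bench import *
import cv2, numpy as np
o=get_obs(); print(o)
for n in ("side","top"):
    im=camera(n); cv2.imwrite(f"pics/{n}0.png",im); c=calibration(n); print(n,{k:np.round(v,4).tolist() for k,v in c.items()})
E
```

```text
{'time_s': 0.0, 'q': array([ 1.10869838e+00,  1.81533542e-01,  1.60803449e+00,  1.32970937e-05,
        1.35377067e+00, -2.06320418e-01]), 'dq': array([-0.00127896, -0.00126563, -0.00117674,  0.00040215,  0.00196914,
       -0.00173007]), 'joint_efforts': array([-8.44942565e-05, -4.44870651e+01, -3.51335049e+01, -3.03060915e-04,
        9.25391971e-03,  1.55042204e-05]), 'eef_pos': array([0.14521108, 0.55578815, 0.23037556]), 'eef_rot': array([-2.92503960e-04,  1.27541809e-01,  9.91832811e-01, -8.22591815e-04]), 'wrist_force': array([0.43762536, 0.48314394, 0.03335867]), 'torque': array([-0.00134845,  0.01545798, -0.03849724]), 'grasp_force': 0.0, 'opening': 0.998749918651213}
side {'fx': 492.4153, 'fy': 492.4153, 'cx': 317.5543, 'cy': 189.7334, 'R': [[0.9043, -0.426, 0.0256], [-0.1238, -0.3192, -0.9396], [0.4085, 0.8465, -0.3414]], 't': [-0.4323, 0.1783, 0.835]}
top {'fx': 462.4769, 'fy': 462.4769, 'cx': 324.1359, 'cy': 201.8575, 'R': [[-0.0017, -0.9998, -0.021], [-0.9965, 0.0035, -0.0835], [0.0835, 0.0207, -0.9963]], 't': [0.0607, 0.4943, 1.2062]}
```

View pics/side0.png

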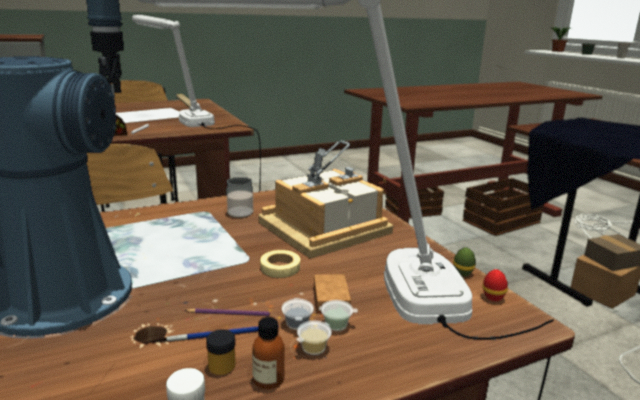

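View pics/top0.png

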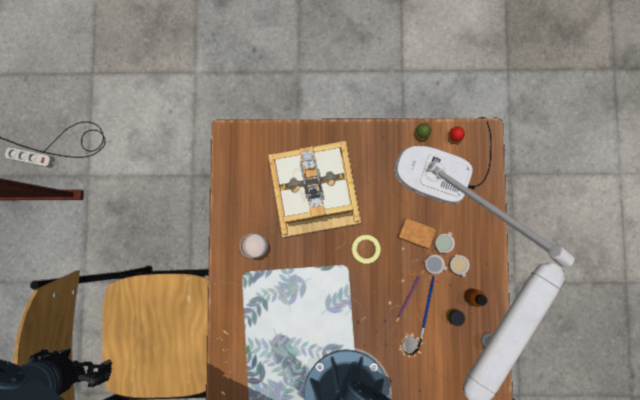

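Run:
```python
import cv2
a=cv2.imread("pics/top0.png")[135:243,255:375]; b=cv2.imread("pics/side0.png")[130:255,250:400]
cv2.imwrite("pics/c1.png",cv2.resize(a,None,fx=5.5,fy=5.5,interpolation=cv2.INTER_CUBIC))
cv2.imwrite("pics/c2.png",cv2.resize(b,None,fx=4.6,fy=4.6,interpolation=cv2.INTER_CUBIC))
```

```text
(no output)
```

View pics/c1.png

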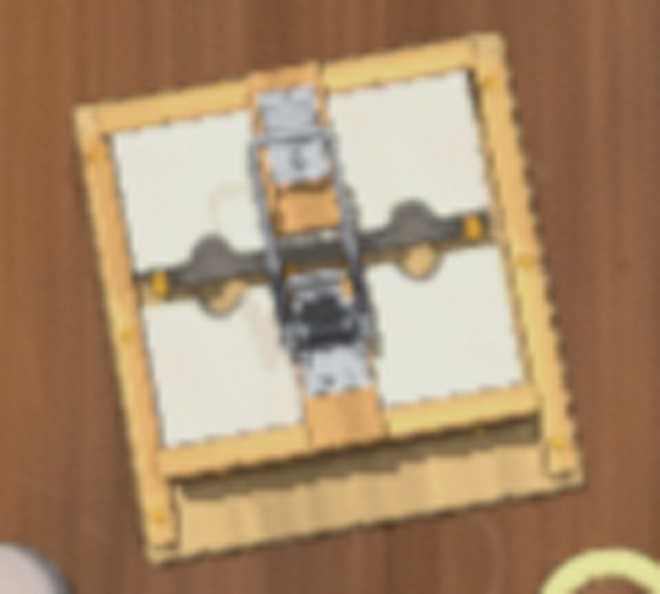

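View pics/c2.png

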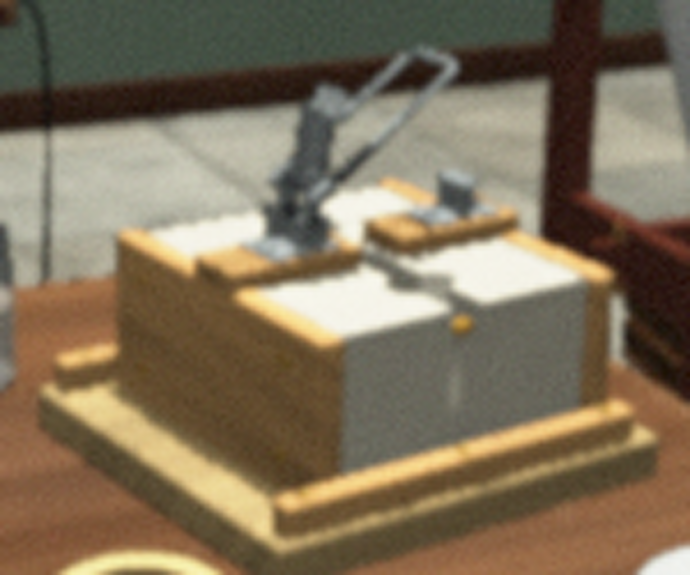

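```bash
cat > h.py <<'E'
import numpy as np, cv2
from bench import *
from scipy.spatial.transform import Rotation as Rn
def ray(c,u,v):
    R=np.array(c["R"]);t=np.array(c["t"])
    return -R.T@t, R.T@np.array([(u-c["cx"])/c["fx"],(v-c["cy"])/c["fy"],1])
def onz(c,u,v,z):
    o,d=ray(c,u,v); return o+d*(z-o[2])/d[2]
def proj(c,X):
    p=np.array(c["R"])@X+np.array(c["t"]); return np.array([c["fx"]*p[0]/p[2]+c["cx"],c["fy"]*p[1]/p[2]+c["cy"]])
def two(c1,p1,c2,p2):
    a,d=ray(c1,*p1); b,e=ray(c2,*p2)
    s=np.linalg.lstsq(np.c_[d,-e],b-a,rcond=None)[0]
    P,Q=a+s[0]*d,b+s[1]*e; return (P+Q)/2,np.linalg.norm(P-Q)
def tool():
    o=get_obs(); q=o["eef_rot"]; return o["eef_pos"],Rn.from_quat([q[1],q[2],q[3],q[0]]).as_matrix(),o
E
python3 - <<'E'
from h import *
T=calibration("top");S=calibration("side")
t=lambda u,v:(255+(u+.5)/5.5-.5,135+(v+.5)/5.5-.5)
s=lambda u,v:(250+(u+.5)/4.6-.5,130+(v+.5)/4.6-.5)
nl=onz(T,*t(150,562),.024);nr=onz(T,*t(582,483),.024)
print("near corners",nl,nr,np.linalg.norm(nl-nr),np.degrees(np.arctan2(*(nl-nr)[1::-1])))
for n,p in dict(rl0=(75,110),rl1=(150,562),rr0=(500,35),rr1=(582,483)).items(): print(n,onz(T,*t(*p),.024))
for n,p in dict(bat_far=(287,72),bat_near=(347,440)).items(): print(n,onz(T,*t(*p),.116))
for n,p in dict(backL=(160,478),backR=(538,408),farL=(105,130),farR=(475,70),farLb=(80,108)).items(): print(n,onz(T,*t(*p),.108))
print("side: near-right corner", onz(S,*s(275,548),.024), "far right", onz(S,*s(655,435),.024),"near left",onz(S,*s(40,388),.024))
print("bar mid",two(T,t(292,134),S,s(440,56)))
P,R,o=tool();print(P,R)
W=calibration("wrist");print(W, P, R.T@(-np.array(W["R"]).T@np.array(W["t"])-P), np.array(W["R"])@R)
E
```

```text
near corners [0.40223031 0.17098043 0.024     ] [ 0.439567   -0.03614245  0.024     ] 0.2104611949903662 100.21859442778086
rl0 [0.62177674 0.20887644 0.024     ]
rl1 [0.40223031 0.17098043 0.024     ]
rr0 [0.65752978 0.00188521 0.024     ]
rr1 [ 0.439567   -0.03614245  0.024     ]
bat_far [0.62121507 0.1001683  0.116     ]
bat_near [0.45534329 0.07324888 0.116     ]
backL [0.43900698 0.15728194 0.108     ]
backR [ 0.46987319 -0.01194619  0.108     ]
farL [0.59670727 0.18312847 0.108     ]
farR [0.6232484  0.01548403 0.108     ]
farLb [0.6068601  0.19456733 0.108     ]
side: near-right corner [ 0.43829649 -0.0453198   0.024     ] far right [ 0.6569237  -0.00578034  0.024     ] near left [0.40229505 0.1584173  0.024     ]
bar mid (array([0.58113232, 0.09247309, 0.193928  ]), np.float64(0.00448180833290885))
[0.14521439 0.55582964 0.2304667 ] [[-9.67468165e-01  2.52991636e-01 -7.63006331e-04]
 [ 2.52992517e-01  9.67467134e-01 -1.46004151e-03]
 [ 3.68805257e-04 -1.60557858e-03 -9.99998643e-01]]
{'fx': 283.3908542812253, 'fy': 283.3908542812253, 'cx': 325.11229654313195, 'cy': 200.54722161775788, 'R': array([[ 0.25339389,  0.96736177, -0.00165847],
       [ 0.91701922, -0.23966042,  0.31880813],
       [ 0.30800533, -0.08230489, -0.94781782]]), 't': array([-0.57351057, -0.04152096,  0.38118037])} [0.14521439 0.55582964 0.2304667 ] [ 0.08185313 -0.00055041 -0.14307804] [[-4.15843473e-04  9.99999912e-01  5.27427420e-05]
 [-9.47701621e-01 -3.77262326e-04 -3.19157477e-01]
 [-3.19157429e-01 -1.82703936e-04  9.47701695e-01]]
```

{"method": "servo_tool", "body": {
  "commands": "0 0 -0.144 0 0 0 0;0 0 -0.144 0 0 0 0;0 0 -0.143 0 0 0 0;0 0 0 -18 -53 0 0;0 0 0 -18 -53 0 0"
}}

```text
time_s: 0.72
eef_pos: [0.1994, 0.4569, 0.2306]
eef_rot: [-0.0, -0.088, 0.996, -0.001]
wrist_force: [-0.7, 0.2, 0.4]
opening: -0.0
grasp_force: 0.0
```

{"method": "servo_tool", "body": {
  "commands": "0 0 0 -18 -53 0 0;0 0 0 -18 -53 0 0;0 0 0 -18 -53 0 0;0 0 0 -18 -53 0 0;0 0 0 -18 -53 0 0"
}}

```text
time_s: 1.35
eef_pos: [0.3346, 0.2113, 0.2312]
eef_rot: [0.0, -0.088, 0.996, 0.0]
wrist_force: [1.0, 0.5, -0.4]
opening: -0.003
grasp_force: 0.0
```

{"method": "servo_tool", "body": {
  "commands": "0 0 0 -18 -53 0 0;0 0 0 -18 -53 0 0;0 0 0 0 0 0 0;0 0 0 0 0 0 0"
}}

```text
time_s: 1.85
eef_pos: [0.3877, 0.115, 0.2309]
eef_rot: [-0.001, -0.087, 0.996, 0.0]
wrist_force: [-0.4, 0.6, 0.0]
opening: 0.002
grasp_force: 0.0
```

Run:
```python
from h import *
P,R,o=tool();print(P,np.degrees(np.arctan2(R[1,0],R[0,0])),R[2],o["time_s"],o["wrist_force"],o["opening"])
np.save("w1.npy",calibration("wrist"),allow_pickle=True);cv2.imwrite("pics/w1.png",camera("wrist"))
```

```text
[0.38769179 0.1149607  0.23091352] -170.0273269035929 [ 9.90639304e-04  6.08438744e-04 -9.99999324e-01] 1.85 [-0.37673799  0.63698706  0.03435203] 0.0023917596455833956
```

View pics/w1.png

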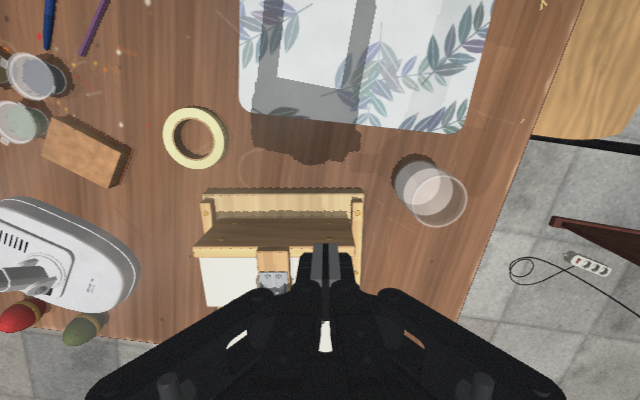

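Run:
```python
from h import *
W=np.load("w1.npy",allow_pickle=True).item()
yaw=np.radians(10);mx=np.array([np.cos(yaw),np.sin(yaw),0]);my=np.array([-np.sin(yaw),np.cos(yaw),0])
S0=np.array([.5444,.0867,.116])
f=lambda X:np.round(1000*np.array([(X-S0)@mx,(X-S0)@my,X[2]]),1)
for n,p,z in [("board nR",(206,194),.024),("board nL",(363,189),.024),("backtop R",(194,250),.108),("backtop L",(357,247),.108),("bat l",(257,249),.116),("bat r",(289,248),.116),("backtopR z.116 far edge",(194,257),.108)]:
    X=onz(W,*p,z);print(n,X,f(X))
```

```text
board nR [ 0.44049931 -0.03263005  0.024     ] [-123.   -99.5   24. ]
board nL [0.39888417 0.16583479 0.024     ] [-129.6  103.2   24. ]
backtop R [ 0.47279029 -0.01067979  0.108     ] [-87.4 -83.5 108. ]
backtop L [0.43977188 0.15743898 0.108     ] [-90.8  87.8 108. ]
bat l [0.455585   0.05582301 0.116     ] [-92.8 -15.  116. ]
bat r [0.44883179 0.08778303 0.116     ] [-93.9  17.7 116. ]
backtopR z.116 far edge [ 0.48119678 -0.01044763  0.108     ] [-79.1 -84.7 108. ]
```

{"method": "servo_tool", "body": {
  "commands": "0 0 0 -13 -27 20 0;0 0 0 -14 -26 36 0;0 0 0 0 0 55 0;0 0 0 0 0 55 0;0 0 0 0 0 0 0"
}}

```text
time_s: 2.52
eef_pos: [0.4192, 0.0693, 0.0617]
eef_rot: [-0.005, -0.089, 0.996, 0.001]
wrist_force: [0.6, 0.1, -0.1]
opening: 0.002
grasp_force: 0.0
```

{"method": "servo_tool", "body": {
  "commands": "0 0 0 -4 0 0 0;0 0 0 -3 0 0 0;0 0 0 -2 0 0 0;0 0 0 -1 0 0 0;0 0 0 0 0 0 0"
}}

```text
time_s: 3.15
eef_pos: [0.434, 0.069, 0.0656]
eef_rot: [0.0, -0.087, 0.996, -0.0]
wrist_force: [-0.7, -0.1, -0.1]
opening: -0.002
grasp_force: 0.0
```

{"method": "servo_tool", "body": {
  "commands": "0 0 0 -2 0 0 0;0 0 0 -2 0 0 0;0 0 0 -2 0 0 0;0 0 0 -2 0 0 0;0 0 0 -2 0 0 0"
}}

```text
time_s: 3.78
eef_pos: [0.4429, 0.0708, 0.065]
eef_rot: [-0.001, -0.088, 0.996, 0.0]
wrist_force: [-5.6, -2.0, 2.5]
opening: 0.001
grasp_force: 0.0
```

{"method": "servo_tool", "body": {
  "commands": "0 0 0 -1.5 0 0 0;0 0 0 -1.5 0 0 0;0 0 0 -1.5 0 0 0;0 0 0 -1.5 0 0 0"
}}

```text
time_s: 4.28
eef_pos: [0.4477, 0.0719, 0.0646]
eef_rot: [-0.002, -0.088, 0.996, 0.0]
wrist_force: [-6.0, -2.0, 3.0]
opening: 0.002
grasp_force: 0.0
```

{"method": "servo_tool", "body": {
  "commands": "0 0 0 -1.5 0 0 0;0 0 0 -1.5 0 0 0;0 0 0 -1 0 0 0;0 0 0 -1 0 0 0;0 0 0 0 0 0 0"
}}

```text
time_s: 4.9
eef_pos: [0.4528, 0.0729, 0.0646]
eef_rot: [-0.002, -0.088, 0.996, 0.0]
wrist_force: [-5.5, -1.1, 1.3]
opening: -0.001
grasp_force: 0.0
```

{"method": "servo_tool", "body": {
  "commands": "0 0 0 -1 0 0 0;0 0 0 -1 0 0 0;0 0 0 -0.5 0 0 0;0 0 0 0 0 0 0"
}}

```text
time_s: 5.4
eef_pos: [0.4551, 0.0733, 0.0646]
eef_rot: [-0.002, -0.088, 0.996, 0.0]
wrist_force: [-5.8, -1.1, 2.1]
opening: 0.002
grasp_force: 0.0
```

{"method": "servo_tool", "body": {
  "commands": "0 0 0 -1 0 0 0;0 0 0 -1 0 0 0;0 0 0 -0.5 0 0 0;0 0 0 0 0 0 0"
}}

```text
time_s: 5.9
eef_pos: [0.4575, 0.0738, 0.0645]
eef_rot: [-0.002, -0.088, 0.996, 0.0]
wrist_force: [-5.6, -1.3, 2.0]
opening: 0.001
grasp_force: 0.0
```

{"method": "servo_tool", "body": {
  "commands": "0 0 0 -1 0 0 0;0 0 0 -0.5 0 0 0;0 0 0 -0.5 0 0 0;0 0 0 0 0 0 0"
}}

```text
time_s: 6.4
eef_pos: [0.4595, 0.0741, 0.0645]
eef_rot: [-0.002, -0.088, 0.996, 0.0]
wrist_force: [-5.0, -1.8, 1.5]
opening: -0.002
grasp_force: 0.0
```

{"method": "servo_tool", "body": {
  "commands": "0 0 0 -1 0 0 0;0 0 0 -0.5 0 0 0;0 0 0 -0.5 0 0 0;0 0 0 0 0 0 0"
}}

```text
time_s: 6.9
eef_pos: [0.4593, 0.0744, 0.0639]
eef_rot: [-0.004, -0.088, 0.996, 0.0]
wrist_force: [-11.5, -3.1, 3.9]
opening: 0.002
grasp_force: 0.0
```

{"method": "servo_tool", "body": {
  "commands": "0 0 0 -1 0 0 0;0 0 0 -0.5 0 0 0;0 0 0 -0.5 0 0 0;0 0 0 0 0 0 0"
}}

```text
time_s: 7.4
eef_pos: [0.459, 0.0747, 0.063]
eef_rot: [-0.007, -0.088, 0.996, 0.0]
wrist_force: [-17.7, -4.1, 5.9]
opening: 0.0
grasp_force: 0.0
```

{"method": "servo_tool", "body": {
  "commands": "0 0 0 -1 0 0 0;0 0 0 -0.5 0 0 0;0 0 0 -0.5 0 0 0;0 0 0 0 0 0 0"
}}

```text
time_s: 7.9
eef_pos: [0.4588, 0.075, 0.0623]
eef_rot: [-0.009, -0.088, 0.996, 0.0]
wrist_force: [-24.1, -5.6, 8.2]
opening: 0.0
grasp_force: 0.0
```

{"method": "servo_tool", "body": {
  "commands": "0 0 0 8 0 0 0;0 0 0 14 0 0 0;0 0 0 0 0 -55 0;0 0 0 0 0 -55 0;0 0 0 0 15 -55 0"
}}

```text
time_s: 8.52
eef_pos: [0.4428, 0.0855, 0.2324]
eef_rot: [0.001, -0.087, 0.996, -0.0]
wrist_force: [1.5, -0.5, 0.3]
opening: 0.001
grasp_force: 0.0
```

{"method": "servo_tool", "body": {
  "commands": "0 0 0 -20 25 -20 0;0 0 0 -45 30 0 0;0 0 0 -50 0 0 0;0 0 0 -46 0 0 0;0 0 0 0 0 0 0"
}}

```text
time_s: 9.15
eef_pos: [0.5937, 0.1682, 0.249]
eef_rot: [-0.0, -0.087, 0.996, 0.0]
wrist_force: [0.6, 0.1, 0.4]
opening: -0.002
grasp_force: 0.0
```

Run:
```python
from h import *
P,R,o=tool();print(P,o["time_s"],o["wrist_force"])
np.save("w2.npy",calibration("wrist"),allow_pickle=True)
w=camera("wrist");cv2.imwrite("pics/w2.png",w)
s=camera("side");cv2.imwrite("pics/side1.png",s); t=camera("top");cv2.imwrite("pics/top1.png",t)
```

```text
[0.59365198 0.16823122 0.24902765] 9.15 [0.63657165 0.12191995 0.41269665]
```

View pics/w2.png

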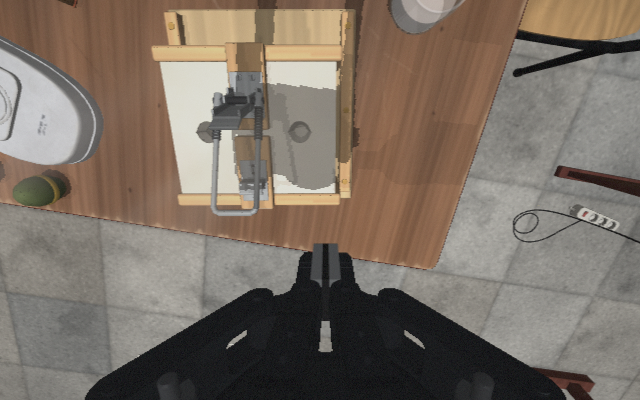

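Run:
```python
import cv2
b=cv2.imread("pics/side1.png")[130:250,250:400]; w=cv2.imread("pics/w2.png")[30:220,140:360]
f=lambda a,k:cv2.resize(a,None,fx=k,fy=k,interpolation=cv2.INTER_CUBIC)
A=f(b,3.5);B=f(w,2.5)[:, :]
import numpy as np
H=A.shape[0]+0
c=np.zeros((max(A.shape[0],0)+160,800,3),np.uint8)
c[:420,:525]=A
cv2.imwrite("pics/c3.png",f(b,5)); cv2.imwrite("pics/c4.png",f(w,3))
```

```text
(no output)
```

View pics/c3.png

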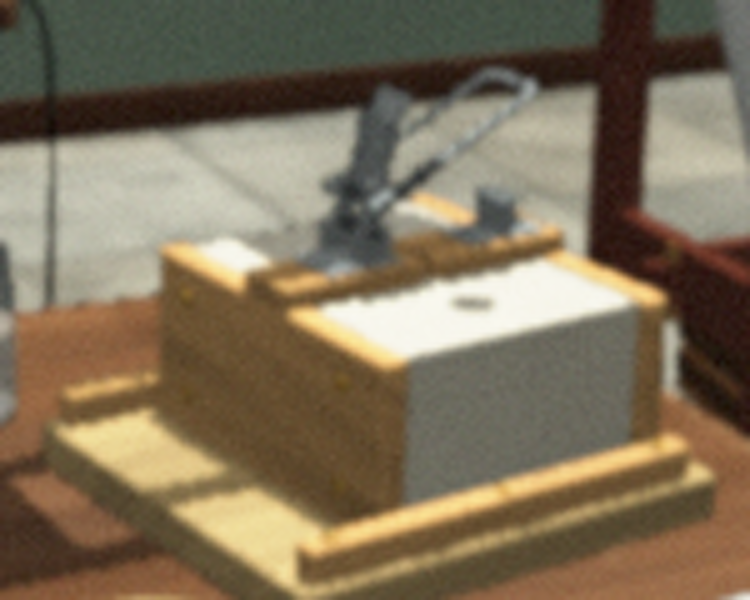

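View pics/c4.png

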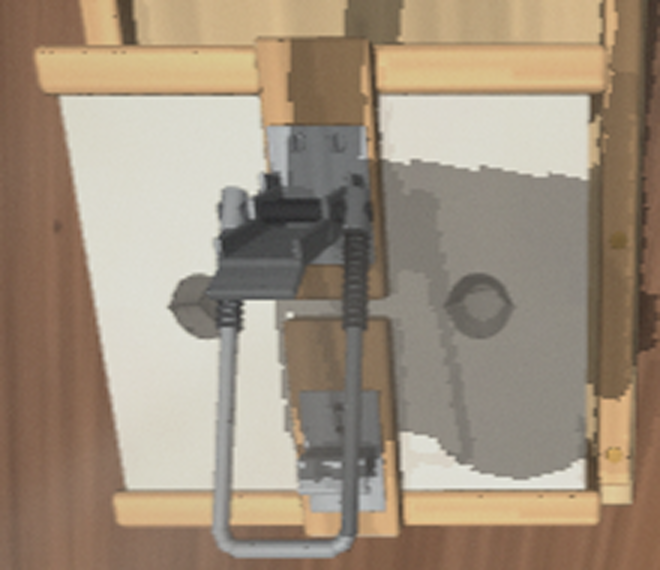

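Run:
```python
from h import *
W=np.load("w2.npy",allow_pickle=True).item();S=calibration("side")
w=lambda u,v:(140+(u+.5)/3-.5,30+(v+.5)/3-.5)
s=lambda u,v:(250+(u+.5)/5-.5,130+(v+.5)/5-.5)
yaw=np.radians(10)
def f(X,y=yaw):
    mx=np.array([np.cos(y),np.sin(y),0]);my=np.array([-np.sin(y),np.cos(y),0]);S0=np.array([.5441,.0884,.116])
    return np.round(1000*np.array([(X-S0)@mx,(X-S0)@my,X[2]-.116]),1)
q=lambda n,p,z:print(n,f(onz(W,*w(*p),z)))
for n,p in dict(seamL=(285,308),seamR=(385,308),farL=(305,535),farR=(398,535),nearL=(257,40),nearR=(371,40),kbL=(310,512),kbR=(385,512),kbL0=(300,392),kbR0=(378,392)).items(): q(n,p,.116)
for n,p in dict(farplL=(115,524),farplR=(598,522),nL=(36,48),nR=(605,48)).items(): q(n,p,.108)
for n,p in dict(noseL=(302,468),noseR=(375,465),noseL2=(302,452),noseR2=(375,452)).items(): q(n,p,.1345)
b,e=two(W,w(286,548),S,s(510,80));print("bar",f(b),b,e)
bl,e=two(W,w(350,545),S,s(487,73));print("barL",f(bl),e)
br,e=two(W,w(222,545),S,s(533,90));print("barR",f(br),e)
```

```text
seamL [  5.  -16.7  -0. ]
seamR [ 5. 15. -0.]
farL [ 81.6 -17.6  -0. ]
farR [81.6 14.6 -0. ]
nearL [-70.5 -17.1  -0. ]
nearR [-70.5  15.8  -0. ]
kbL [ 73.2 -15.1  -0. ]
kbR [73.2 10.6 -0. ]
kbL0 [ 31.8 -14.5  -0. ]
kbR0 [31.8 11.  -0. ]
farplL [ 80.4 -87.   -8. ]
farplR [79.6 84.1 -8. ]
nL [-69.9 -85.7  -8. ]
nR [-69.9  83.8  -8. ]
noseL [ 52.4 -10.6  18.5]
noseR [51.4 12.4 18.5]
noseL2 [ 47.2 -10.1  18.5]
noseR2 [47.2 12.7 18.5]
bar [60.2 -1.5 66.5] [0.60369876 0.09735388 0.18254792] 0.0014275059167239781
barL [59.9 15.  65.9] 0.0008009565589684517
barR [ 59.6 -18.5  66. ] 0.0014225591311007077
```

{"method": "servo_tool", "body": {
  "commands": "0 0 0 1 -36 0 0.65;0 0 0 1.5 -35 0 0.65;0 0 0 0 0 15 0.65;0 0 0 0 0 20 0.65;0 0 0 0 0 20 0.65"
}}

```text
time_s: 9.93
eef_pos: [0.6009, 0.0988, 0.1936]
eef_rot: [-0.0, -0.088, 0.996, 0.0]
wrist_force: [0.8, -0.4, 0.1]
opening: 0.651
grasp_force: 0.0
```

{"method": "servo_tool", "body": {
  "commands": "0 0 0 0 0 10 0.65;0 0 0 0 0 10 0.65;0 0 0 0 0 0 0.65"
}}

```text
time_s: 10.3
eef_pos: [0.6014, 0.0981, 0.1743]
eef_rot: [-0.001, -0.088, 0.996, 0.0]
wrist_force: [-0.1, 0.6, 0.4]
opening: 0.649
grasp_force: 0.0
```

Run:
```python
from h import *
P,R,o=tool();print(P,o["time_s"],o["wrist_force"],o["opening"])
np.save("w3.npy",calibration("wrist"),allow_pickle=True)
w=camera("wrist");cv2.imwrite("pics/w3.png",w);s=camera("side")
cv2.imwrite("pics/side2.png",s)
a=cv2.resize(w[60:360,160:480],None,fx=1.25,fy=1.25);b=cv2.resize(s[110:235,270:400],None,fx=3,fy=3,interpolation=cv2.INTER_CUBIC)
c=np.zeros((375,800,3),np.uint8);c[:,:400]=a;c[:,400:790]=b;cv2.imwrite("pics/c5.png",c)
```

```text
[0.60142668 0.09810075 0.17434325] 10.3 [-0.13691551  0.58178637  0.43179527] 0.6493155011006493
```

View pics/c5.png

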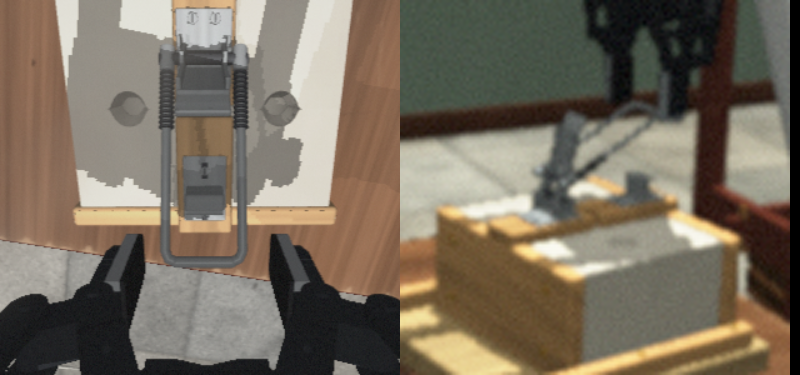

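Run:
```python
from h import *
W=np.load("w3.npy",allow_pickle=True).item()
yaw=np.radians(10);mx=np.array([np.cos(yaw),np.sin(yaw),0]);my=np.array([-np.sin(yaw),np.cos(yaw),0]);S0=np.array([.5492,.0881,.116])
f=lambda X:np.round(1000*np.array([(X-S0)@mx,(X-S0)@my,X[2]-.116]),1)
for v in (155,188,208,220):
  for z in (0,14,18.5): print(v,z,f(onz(W,160+205/1.25,60+v/1.25,.116+z/1e3)))
for z in (60,63,66,69): print("bar",f(onz(W,160+204/1.25,60+262/1.25,.116+z/1e3)))
g=cv2.imread("pics/w3.png",0)[170:250,324].astype(int);print(g.tolist())
```

```text
155 0 [25.9 -0.7 -0. ]
155 14 [22.1 -0.7 14. ]
155 18.5 [20.9 -0.6 18.5]
188 0 [46.7 -0.7 -0. ]
188 14 [41.4 -0.7 14. ]
188 18.5 [39.7 -0.6 18.5]
208 0 [59.9 -0.7 -0. ]
208 14 [53.7 -0.7 14. ]
208 18.5 [51.7 -0.7 18.5]
220 0 [68.  -0.7 -0. ]
220 14 [61.3 -0.7 14. ]
220 18.5 [59.1 -0.7 18.5]
bar [60.4 -1.  60. ]
bar [58.5 -1.  63. ]
bar [56.7 -0.9 66. ]
bar [54.8 -0.9 69. ]
[111, 97, 98, 94, 101, 99, 98, 98, 99, 92, 94, 96, 95, 93, 88, 96, 101, 102, 103, 102, 61, 51, 50, 70, 89, 84, 84, 82, 82, 83, 64, 48, 53, 96, 96, 97, 97, 97, 83, 66, 72, 73, 74, 70, 73, 72, 84, 93, 94, 97, 96, 95, 94, 95, 94, 94, 94, 95, 94, 99, 98, 88, 88, 83, 89, 91, 142, 179, 179, 179, 177, 178, 179, 178, 176, 164, 111, 102, 101, 101]
```

{"method": "servo_tool", "body": {
  "commands": "0 0 0 -1 0 4 0.6;0 0 0 0 0 0 0.5;0 0 0 0 0 0 0.4;0 0 0 0 0 0 0.3;0 0 0 0 0 0 0.3"
}}

```text
time_s: 11.02
eef_pos: [0.6033, 0.0977, 0.1716]
eef_rot: [0.0, -0.087, 0.996, -0.0]
wrist_force: [1.7, -2.4, 0.4]
opening: 0.398
grasp_force: 59.6
```

{"method": "servo_tool", "body": {
  "commands": "0 0.05 0 -0.5 0 5.5 0.3;0 0.05 0 -0.8 0 5.5 0.3;0 0.05 0 -1 0 5.4 0.3;0 0 0 0 0 0 0.3"
}}

```text
time_s: 11.52
eef_pos: [0.6057, 0.0981, 0.1547]
eef_rot: [-0.074, -0.087, 0.993, -0.007]
wrist_force: [4.7, -1.8, 2.3]
opening: 0.398
grasp_force: 59.9
```

```bash
cat > st.py <<'E'
from h import *
yaw=np.radians(10);mx=np.array([np.cos(yaw),np.sin(yaw),0]);my=np.array([-np.sin(yaw),np.cos(yaw),0]);S0=np.array([.5492,.0881,.116])
f=lambda X:np.round(1000*np.array([(X-S0)@mx,(X-S0)@my,X[2]-.116]),1)
P,R,o=tool();F=o["wrist_force"];z=R[:,2]
print("tcp",f(P),"bar",f(P-.0095*z),"phi",np.arctan2(-z@mx,-z[2]).round(3),"F mx,my,z",(F@mx).round(1),(F@my).round(1),F[2].round(1),o["opening"].round(3),o["time_s"])
E
python3 st.py
```

```text
Traceback (most recent call last):
  File "st.py", line 5, in <module>
    print("tcp",f(P),"bar",f(P-.0095*z),"phi",np.arctan2(-z@mx,-z[2]).round(3),"F mx,my,z",(F@mx).round(1),(F@my).round(1),F[2].round(1),o["opening"].round(3),o["time_s"])
                                                                                                                                         ^^^^^^^^^^^^^^^^^^
AttributeError: 'float' object has no attribute 'round'
```

```bash
sed -i 's/o\["opening"\].round(3)/round(o["opening"],3)/' st.py; python3 st.py
```

```text
tcp [57.3  0.1 38.7] bar [58.8  0.1 48.1] phi 0.148 F mx,my,z 4.3 -2.6 2.3 0.398 11.525
```

{"method": "servo_tool", "body": {
  "commands": "0 0.05 0 -1.5 0 5.4 0.3;0 0.05 0 -1.7 0 5.3 0.3;0 0.05 0 -2 0 5.3 0.3;0 0 0 0 0 0 0.3"
}}

```text
time_s: 12.02
eef_pos: [0.6062, 0.0983, 0.1373]
eef_rot: [-0.149, -0.087, 0.985, -0.013]
wrist_force: [2.2, -2.8, 1.6]
opening: 0.398
grasp_force: 59.7
```

```bash
python3 st.py
```

```text
tcp [57.9  0.2 21.3] bar [60.7  0.2 30.4] phi 0.301 F mx,my,z 1.7 -3.2 1.6 0.398 12.025
```

{"method": "servo_tool", "body": {
  "commands": "0 0.05 0 -2.3 0 4.9 0.3;0 0.05 0 -2.5 0 4.8 0.3;0 0 0 0 0 0 0.3"
}}

```text
time_s: 12.4
eef_pos: [0.6067, 0.0985, 0.1266]
eef_rot: [-0.199, -0.086, 0.976, -0.018]
wrist_force: [-2.0, -4.1, 0.8]
opening: 0.398
grasp_force: 59.6
```

```bash
python3 st.py
```

```text
tcp [58.4  0.3 10.6] bar [62.1  0.3 19.3] phi 0.402 F mx,my,z -2.7 -3.7 0.8 0.398 12.4
```

{"method": "servo_tool", "body": {
  "commands": "0 0.03 0 -1.6 0 3.3 0.3;0 0.03 0 -1.6 0 3.3 0.3;0 0 0 0 0 0 0.3"
}}

```text
time_s: 12.78
eef_pos: [0.6073, 0.0987, 0.1197]
eef_rot: [-0.228, -0.085, 0.97, -0.02]
wrist_force: [-2.1, -3.5, 1.8]
opening: 0.399
grasp_force: 59.7
```

```bash
python3 st.py
```

```text
tcp [59.1  0.4  3.7] bar [63.3  0.4 12.2] phi 0.461 F mx,my,z -2.7 -3.1 1.8 0.399 12.775
```

{"method": "servo_tool", "body": {
  "commands": "0 0.03 0 -1.7 0 3.2 0.3;0 0 0 0 0 0 0.3"
}}

```text
time_s: 13.02
eef_pos: [0.6079, 0.0988, 0.1163]
eef_rot: [-0.242, -0.085, 0.966, -0.021]
wrist_force: [-1.9, -3.9, 1.7]
opening: 0.394
grasp_force: 59.7
```

```bash
python3 st.py
```

```text
tcp [59.6  0.4  0.3] bar [64.1  0.4  8.7] phi 0.49 F mx,my,z -2.6 -3.5 1.7 0.394 13.025
```

{"method": "servo_tool", "body": {
  "commands": "0 0 0 -0.9 0 1.8 0.3;0 0 0 0 0 0 0.3"
}}

```text
time_s: 13.28
eef_pos: [0.6081, 0.0987, 0.1147]
eef_rot: [-0.241, -0.085, 0.967, -0.021]
wrist_force: [-1.4, -4.4, 3.3]
opening: 0.401
grasp_force: 60.1
```

```bash
python3 st.py
```

```text
tcp [59.8  0.3 -1.3] bar [64.3  0.3  7.1] phi 0.489 F mx,my,z -2.1 -4.1 3.3 0.401 13.275
```

{"method": "servo_tool", "body": {
  "commands": "0 0 0 -0.9 0 1.8 0.3;0 0 0 0 0 0 0.3"
}}

```text
time_s: 13.52
eef_pos: [0.6081, 0.0987, 0.1127]
eef_rot: [-0.241, -0.085, 0.967, -0.021]
wrist_force: [-1.1, -5.3, 2.9]
opening: 0.4
grasp_force: 60.2
```

```bash
python3 st.py
```

```text
tcp [59.8  0.2 -3.3] bar [64.3  0.2  5.1] phi 0.489 F mx,my,z -2.0 -5.0 2.9 0.4 13.525
```

{"method": "servo_tool", "body": {
  "commands": "0 0 0 0.9 -0.3 0.5 0.3;0 0 0 0.9 -0.3 0.5 0.3;0 0 0 0.9 0 0.5 0.3;0 0 0 0.9 0 0.5 0.3;0 0 0 0 0 0 0.3"
}}

```text
time_s: 14.15
eef_pos: [0.6054, 0.0981, 0.1126]
eef_rot: [-0.239, -0.085, 0.967, -0.021]
wrist_force: [4.6, -2.5, 1.8]
opening: 0.401
grasp_force: 60.1
```

```bash
python3 st.py
```

```text
tcp [57.1  0.1 -3.4] bar [61.5  0.1  5. ] phi 0.485 F mx,my,z 4.1 -3.2 1.8 0.401 14.15
```

{"method": "servo_tool", "body": {
  "commands": "0 0 0 0.9 0 0.5 0.3;0 0 0 0.9 0 0.5 0.3;0 0 0 0 0 0 0.3"
}}

```text
time_s: 14.52
eef_pos: [0.6033, 0.0977, 0.1126]
eef_rot: [-0.24, -0.085, 0.967, -0.021]
wrist_force: [4.4, -2.2, 1.3]
opening: 0.397
grasp_force: 60.1
```

```bash
python3 st.py
```

```text
tcp [54.9  0.1 -3.4] bar [59.4  0.1  5. ] phi 0.486 F mx,my,z 3.9 -2.9 1.3 0.397 14.525
```

{"method": "servo_tool", "body": {
  "commands": "0 0 0 0.9 0 0.5 0.3;0 0 0 0.9 0 0.5 0.3;0 0 0 0 0 0 0.3"
}}

```text
time_s: 14.9
eef_pos: [0.6009, 0.0973, 0.1125]
eef_rot: [-0.24, -0.085, 0.967, -0.021]
wrist_force: [4.0, -1.4, 0.9]
opening: 0.401
grasp_force: 60.0
```

{"method": "servo_tool", "body": {
  "commands": "0 0 0 0.9 0 0.5 0.3;0 0 0 0 0 0 0.3"
}}

```text
time_s: 15.15
eef_pos: [0.5991, 0.097, 0.1123]
eef_rot: [-0.241, -0.085, 0.967, -0.021]
wrist_force: [4.3, -1.9, 0.9]
opening: 0.398
grasp_force: 59.9
```

{"method": "servo_tool", "body": {
  "commands": "0 0 0 0.9 0 0.5 0.3;0 0 0 0 0 0 0.3"
}}

```text
time_s: 15.4
eef_pos: [0.5982, 0.0968, 0.1122]
eef_rot: [-0.241, -0.085, 0.967, -0.021]
wrist_force: [5.1, -1.5, 0.8]
opening: 0.401
grasp_force: 60.1
```

```bash
python3 st.py
```

```text
tcp [49.8  0.  -3.8] bar [54.2  0.   4.6] phi 0.489 F mx,my,z 4.8 -2.3 0.8 0.401 15.4
```

{"method": "servo_tool", "body": {
  "commands": "0 0 0 0.9 0 0.5 0.3;0 0 0 0 0 0 0.3"
}}

```text
time_s: 15.65
eef_pos: [0.5981, 0.0967, 0.1122]
eef_rot: [-0.24, -0.085, 0.967, -0.021]
wrist_force: [9.1, 1.1, -0.0]
opening: 0.404
grasp_force: 60.3
```

{"method": "servo_tool", "body": {
  "commands": "0 0 0 0.9 0 0.5 0.3;0 0 0 0 0 0 0.3"
}}

```text
time_s: 15.9
eef_pos: [0.598, 0.0967, 0.1123]
eef_rot: [-0.239, -0.085, 0.967, -0.021]
wrist_force: [12.4, 0.9, -0.3]
opening: 0.398
grasp_force: 60.5
```

{"method": "servo_tool", "body": {
  "commands": "0 0 0 -1.6 0 -0.8 0.3;0 0 0 0 0 0 0.3"
}}

```text
time_s: 16.15
eef_pos: [0.5981, 0.0967, 0.1123]
eef_rot: [-0.241, -0.085, 0.967, -0.021]
wrist_force: [6.1, -0.1, 1.9]
opening: 0.399
grasp_force: 60.1
```

{"method": "servo_tool", "body": {
  "commands": "0 0 0 0 0 0 0.65;0 0 0 0 0 0 0.65;0 0 0 0 0 0 0.65"
}}

```text
time_s: 16.52
eef_pos: [0.5969, 0.0967, 0.1117]
eef_rot: [-0.242, -0.085, 0.966, -0.021]
wrist_force: [0.1, -0.4, -0.8]
opening: 0.648
grasp_force: 0.0
```

```bash
python3 st.py
```

```text
tcp [48.5  0.2 -4.3] bar [53.   0.2  4.1] phi 0.491 F mx,my,z 0.1 -0.4 -0.8 0.648 16.525
```

{"method": "servo_tool", "body": {
  "commands": "0 0 0 0 0 -10 0.7;0 0 0 0 0 -25 0.7;0 0 0 0 0 -40 0.7;0 -0.16 0 0 0 -40 0.7;0 -0.16 0 0 0 0 0.7"
}}

```text
time_s: 17.15
eef_pos: [0.6549, 0.106, 0.218]
eef_rot: [-0.078, -0.087, 0.993, -0.008]
wrist_force: [-0.6, -0.1, 0.8]
opening: 0.696
grasp_force: 0.0
```

{"method": "servo_tool", "body": {
  "commands": "0 -0.17 0 0 0 0 0.5;0 0 0 20 0 -20 0.2;0 0 0 0 0 0 0;0 0 0 0 0 0 0"
}}

```text
time_s: 17.65
eef_pos: [0.632, 0.1024, 0.2339]
eef_rot: [0.0, -0.087, 0.996, -0.0]
wrist_force: [0.6, -0.5, -0.4]
opening: -0.002
grasp_force: 0.0
```

```bash
python3 st.py
python3 - <<'E'
from h import *
np.save("w4.npy",calibration("wrist"),allow_pickle=True)
w=camera("wrist");cv2.imwrite("pics/w4.png",w);s=camera("side")
cv2.imwrite("pics/side3.png",s)
a=cv2.resize(w[20:270,210:430],None,fx=1.8,fy=1.8,interpolation=cv2.INTER_CUBIC);b=cv2.resize(s[120:220,290:390],None,fx=4,fy=4,interpolation=cv2.INTER_CUBIC)
c=np.zeros((450,800,3),np.uint8);c[:,:396]=a;c[:400,400:]=b;cv2.imwrite("pics/c6.png",c)
E
```

```text
tcp [ 84.1  -0.3 117.9] bar [ 84.   -0.3 127.4] phi -0.001 F mx,my,z 0.5 -0.6 -0.4 -0.002 17.65
```

View pics/c6.png

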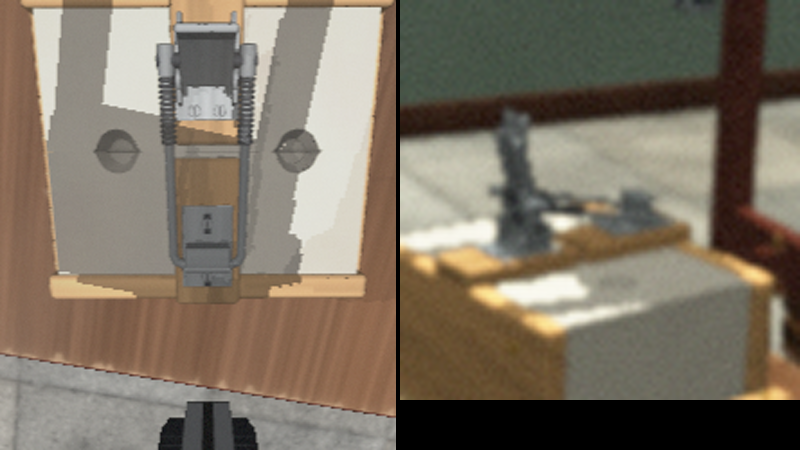

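{"method": "servo_tool", "body": {
  "commands": "0 0 0 47 0 0 0;0 0 0 47 0 0 0;0 0 0 0 0 27 0;0 0 0 0 0 28 0;0 0 0 0 0 0 0"
}}

```text
time_s: 18.38
eef_pos: [0.537, 0.0862, 0.1757]
eef_rot: [-0.003, -0.087, 0.996, 0.0]
wrist_force: [-0.9, 0.3, -0.2]
opening: 0.002
grasp_force: 0.0
```

```bash
python3 st.py
```

```text
tcp [-12.3   0.2  59.7] bar [-12.3   0.2  69.2] phi 0.006 F mx,my,z -0.9 0.4 -0.2 0.002 18.375
```

{"method": "servo_tool", "body": {
  "commands": "0 0 0 5 0 0 0;0 0 0 4 0 0 0;0 0 0 4 0 0 0;0 0 0 2 0 0 0;0 0 0 0 0 0 0"
}}

```text
time_s: 19.0
eef_pos: [0.524, 0.0834, 0.179]
eef_rot: [0.0, -0.087, 0.996, -0.0]
wrist_force: [0.5, 0.3, -0.6]
opening: 0.002
grasp_force: 0.3
```

```bash
python3 st.py
```

```text
tcp [-25.6  -0.3  63. ] bar [-25.6  -0.3  72.5] phi -0.001 F mx,my,z 0.5 0.3 -0.6 0.002 19.0
```

{"method": "servo_tool", "body": {
  "commands": "0 0 0 3 0 0.5 0;0 0 0 3 0 0.7 0;0 0 0 3 0 0.8 0;0 0 0 3 0 1 0;0 0 0 0 0 0 0"
}}

```text
time_s: 19.62
eef_pos: [0.5117, 0.0812, 0.1755]
eef_rot: [-0.0, -0.087, 0.996, -0.0]
wrist_force: [1.0, -0.5, 2.1]
opening: -0.002
grasp_force: 0.7
```

{"method": "servo_tool", "body": {
  "commands": "0 0 0 2 0 1.2 0;0 0 0 2 0 1.2 0;0 0 0 2 0 1.3 0;0 0 0 0 0 0 0"
}}

```text
time_s: 20.12
eef_pos: [0.5058, 0.0803, 0.1717]
eef_rot: [-0.0, -0.088, 0.996, -0.0]
wrist_force: [0.9, 0.2, 1.2]
opening: 0.0
grasp_force: 0.9
```

```bash
python3 st.py
```

```text
tcp [-44.1  -0.2  55.7] bar [-44.1  -0.2  65.2] phi 0.001 F mx,my,z 0.9 0.0 1.2 0.0 20.125
```

{"method": "servo_tool", "body": {
  "commands": "0 0 0 2.6 0 1.6 0;0 0 0 2.5 0 1.8 0;0 0 0 2.4 0 1.9 0;0 0 0 2.3 0 2 0;0 0 0 0 0 0 0"
}}

```text
time_s: 20.75
eef_pos: [0.4959, 0.0785, 0.1641]
eef_rot: [-0.001, -0.087, 0.996, -0.0]
wrist_force: [0.4, -0.6, 1.1]
opening: -0.001
grasp_force: 0.5
```

{"method": "servo_tool", "body": {
  "commands": "0 0 0 1.7 0 1.9 0;0 0 0 1.5 0 2 0;0 0 0 1.4 0 2 0;0 0 0 1.2 0 2 0;0 0 0 0 0 0 0"
}}

```text
time_s: 21.38
eef_pos: [0.4903, 0.0775, 0.1562]
eef_rot: [-0.001, -0.087, 0.996, 0.0]
wrist_force: [0.7, -0.5, -0.2]
opening: -0.001
grasp_force: 0.2
```

```bash
python3 st.py
```

```text
tcp [-59.9  -0.2  40.2] bar [-59.8  -0.2  49.7] phi 0.001 F mx,my,z 0.6 -0.6 -0.2 -0.001 21.375
```

{"method": "servo_tool", "body": {
  "commands": "0 0 0 1 0 2 0;0 0 0 1 0 2 0;0 0 0 0.8 0 2 0;0 0 0 0 0 0 0"
}}

```text
time_s: 21.88
eef_pos: [0.4877, 0.0771, 0.1503]
eef_rot: [-0.0, -0.087, 0.996, 0.0]
wrist_force: [0.3, 0.4, 0.2]
opening: -0.0
grasp_force: 0.0
```

{"method": "servo_tool", "body": {
  "commands": "0 0 0 0.7 0 1.5 0;0 0 0 0.5 0 1.5 0;0 0 0 0 0 0 0"
}}

```text
time_s: 22.25
eef_pos: [0.4867, 0.0769, 0.1474]
eef_rot: [-0.0, -0.087, 0.996, 0.0]
wrist_force: [0.4, -1.0, -0.5]
opening: 0.001
grasp_force: 0.0
```

```bash
python3 st.py
```

```text
tcp [-63.5  -0.2  31.4] bar [-63.5  -0.2  40.9] phi 0.0 F mx,my,z 0.2 -1.0 -0.5 0.001 22.25
```

{"method": "servo_tool", "body": {
  "commands": "0 0 0 -3 0 -40 0;0 0 0 -32 0 -46 0;0 0 0 -55 0 0 0;0 0 0 -55 0 0 0;0 0 0 0 0 0 0"
}}

```text
time_s: 22.88
eef_pos: [0.6315, 0.1023, 0.2309]
eef_rot: [-0.001, -0.088, 0.996, 0.0]
wrist_force: [0.1, 0.3, 0.2]
opening: 0.002
grasp_force: 0.0
```

```bash
python3 st.py
python3 - <<'E'
from h import *
c=calibration("wrist");np.save("w5.npy",c,allow_pickle=True)
w=camera("wrist");cv2.imwrite("pics/w5.png",w);s=camera("side");cv2.imwrite("pics/side4.png",s)
w4=np.load("w4.npy",allow_pickle=True).item();a=cv2.imread("pics/w4.png");b=w
mx=np.array([.98481,.17365,0]);my=np.array([-.17365,.98481,0]);S0=np.array([.5492,.0881,.116])
W=lambda x,y,z:S0+mx*x/1e3+my*y/1e3+np.array([0,0,z/1e3])
# sample across y at several x, z=10 (wires visible?) in both images
for x in (20,30,40,48,53,58,64):
  for nm,im,cc in (("w4",a,w4),("w5",b,c)):
    print(x,nm,[int(cv2.cvtColor(im,7 if False else cv2.COLOR_BGR2GRAY)[tuple(np.round(proj(cc,W(x,y,10))).astype(int)[::-1])]) for y in range(-26,27,2)])
for nm,f,cc in (("w4","pics/side3.png",None),("w5","pics/side4.png",None)):
  g=cv2.imread(f,0)[140:190:2,400//4+290-100+20:390:3][:, :30]
d=cv2.absdiff(cv2.imread("pics/side3.png"),s).max(2)>40
ys,xs=np.nonzero(d[120:220,290:390]);print("side diff box",xs.min()+290,xs.max()+290,ys.min()+120,ys.max()+120,len(xs))
E
```

```text
tcp [ 83.5  -0.3 114.9] bar [ 83.5  -0.3 124.4] phi 0.003 F mx,my,z 0.1 0.3 0.2 0.002 22.875
20 w4 [140, 140, 142, 101, 103, 98, 99, 103, 111, 105, 109, 106, 107, 106, 113, 114, 115, 118, 117, 116, 94, 103, 113, 124, 125, 140, 143]
20 w5 [140, 140, 140, 102, 108, 93, 102, 116, 113, 105, 108, 107, 107, 106, 115, 116, 116, 117, 116, 118, 99, 104, 108, 124, 124, 142, 141]
30 w4 [142, 140, 140, 106, 98, 95, 94, 112, 115, 117, 116, 107, 64, 76, 113, 116, 114, 112, 104, 116, 88, 101, 121, 126, 123, 143, 144]
30 w5 [140, 141, 142, 109, 108, 90, 96, 111, 115, 116, 115, 107, 60, 69, 115, 116, 114, 111, 109, 117, 93, 103, 110, 124, 143, 141, 141]
40 w4 [140, 139, 139, 99, 102, 92, 94, 113, 114, 117, 116, 115, 113, 112, 113, 114, 114, 111, 104, 118, 94, 102, 109, 126, 143, 143, 142]
40 w5 [140, 142, 139, 123, 105, 88, 99, 110, 115, 116, 114, 113, 112, 110, 114, 117, 114, 112, 106, 115, 95, 105, 114, 126, 141, 142, 144]
48 w4 [139, 139, 141, 107, 100, 90, 96, 102, 112, 112, 113, 114, 111, 111, 110, 111, 112, 112, 95, 103, 96, 102, 105, 141, 141, 145, 144]
48 w5 [139, 139, 138, 125, 104, 94, 95, 
[... 250 characters left out ...]
38, 138, 139, 108, 106, 112, 104, 111, 110, 110, 109, 111, 110, 108, 109, 106, 110, 102, 112, 102, 107, 142, 145, 143, 143, 141]
58 w4 [140, 139, 139, 137, 131, 106, 112, 97, 94, 93, 93, 90, 94, 90, 94, 96, 92, 91, 98, 99, 100, 132, 144, 143, 143, 125, 126]
58 w5 [137, 141, 138, 140, 125, 109, 111, 103, 102, 102, 102, 102, 104, 104, 103, 103, 102, 102, 105, 109, 102, 135, 144, 144, 135, 132, 143]
64 w4 [136, 133, 134, 136, 134, 114, 117, 109, 113, 114, 113, 109, 58, 61, 98, 99, 99, 95, 95, 97, 98, 113, 110, 109, 109, 108, 108]
64 w5 [134, 133, 135, 133, 127, 106, 101, 109, 113, 113, 113, 108, 51, 60, 99, 100, 99, 96, 95, 90, 91, 113, 112, 107, 108, 108, 107]
side diff box 300 368 148 191 457
```

Run:
```python
from h import *
S=calibration("side")
a=cv2.imread("pics/side3.png").astype(int);b=cv2.imread("pics/side4.png").astype(int)
mx=np.array([.98481,.17365,0]);my=np.array([-.17365,.98481,0]);S0=np.array([.5492,.0881,.116])
W=lambda x,y,z:S0+mx*x/1e3+my*y/1e3+np.array([0,0,z/1e3])
for th in np.arange(0,2.01,.1):
  out=[]
  for im in (a,b):
    v=np.array([im[tuple(np.round(proj(S,W(-30-r*np.cos(th)+4*np.sin(th),y,16+r*np.sin(th)+4*np.cos(th)))).astype(int)[::-1])] for r in range(30,58,4) for y in (-6,0,6)])
    out+=[v.mean(0).round().astype(int).tolist(),int(np.ptp(v,axis=1).mean())]
  print(round(th,1),out)
d=(abs(a-b).max(2)>40)[140:200,290:375]
for r in d[::2,::2]: print("".join(".#"[int(x)] for x in r))
```

```text
0.0 [[173, 190, 191], 18, [152, 166, 166], 15]
0.1 [[168, 185, 186], 18, [135, 146, 144], 11]
0.2 [[163, 181, 182], 19, [123, 129, 124], 7]
0.3 [[165, 183, 186], 20, [153, 164, 163], 11]
0.4 [[172, 191, 193], 21, [173, 192, 194], 21]
0.5 [[171, 188, 191], 20, [174, 194, 195], 21]
0.6 [[170, 189, 190], 20, [173, 192, 195], 21]
0.7 [[173, 191, 193], 20, [173, 192, 194], 21]
0.8 [[169, 187, 189], 20, [170, 188, 190], 20]
0.9 [[153, 170, 171], 17, [163, 182, 183], 20]
1.0 [[124, 136, 136], 12, [157, 173, 175], 18]
1.1 [[85, 91, 91], 7, [145, 160, 163], 18]
1.2 [[71, 73, 71], 4, [134, 150, 153], 18]
1.3 [[78, 80, 77], 3, [127, 141, 145], 18]
1.4 [[93, 97, 94], 5, [123, 137, 141], 18]
1.5 [[104, 111, 111], 9, [122, 137, 141], 19]
1.6 [[113, 124, 126], 14, [121, 135, 140], 19]
1.7 [[121, 135, 140], 18, [125, 139, 144], 19]
1.8 [[129, 143, 148], 18, [129, 144, 148], 18]
1.9 [[137, 152, 156], 18, [136, 152, 155], 19]
2.0 [[144, 161, 163], 18, [144, 160, 162], 18]
...........................................
...........................................
...........................................
[... 488 characters left out ...]
..##....###########.....................
.....###.....#######.###...................
........####.###.#######..#................
.........####.##.#....######...............
...............##..####....................
....................#......................
.............##............................
..........###..............................
......######...............................
......####.................................
...........................................
..............#.#..........................
...........................................
...........................................
...........................................
...........................................
```

{"method": "servo_tool", "body": {
  "commands": "0 0 0 55 0 0 0;0 0 0 55 0 0 0;0 0 0 40 0 25 0;0 0 0 0 0 35 0;0 0 0 0 0 18 0"
}}

```text
time_s: 23.6
eef_pos: [0.4795, 0.076, 0.1549]
eef_rot: [-0.0, -0.087, 0.996, 0.0]
wrist_force: [-0.1, 0.6, -0.3]
opening: -0.0
grasp_force: 0.0
```

{"method": "servo_tool", "body": {
  "commands": "0 0 0 0 0 2 0;0 0 0 0 0 0 0"
}}

```text
time_s: 23.85
eef_pos: [0.4819, 0.076, 0.1547]
eef_rot: [0.001, -0.088, 0.996, -0.0]
wrist_force: [0.4, 0.6, 0.8]
opening: -0.002
grasp_force: 0.0
```

```bash
python3 st.py
```

```text
tcp [-68.3  -0.3  38.7] bar [-68.4  -0.3  48.2] phi -0.001 F mx,my,z 0.5 0.5 0.8 -0.002 23.85
```

{"method": "servo_tool", "body": {
  "commands": "0 0 0 0 0 3 0;0 0 0 0 0 3 0;0 0 0 0 0 2 0;0 0 0 0 0 1.5 0;0 0 0 0 0 0 0"
}}

```text
time_s: 24.48
eef_pos: [0.4818, 0.076, 0.1439]
eef_rot: [-0.0, -0.087, 0.996, 0.0]
wrist_force: [-0.0, 0.6, 0.4]
opening: 0.003
grasp_force: 0.0
```

{"method": "servo_tool", "body": {
  "commands": "0 0 0 0 0 1.5 0;0 0 0 0 0 1.5 0;0 0 0 0 0 0 0"
}}

```text
time_s: 24.85
eef_pos: [0.4818, 0.076, 0.141]
eef_rot: [-0.0, -0.088, 0.996, 0.0]
wrist_force: [0.4, 0.1, 0.2]
opening: -0.002
grasp_force: 0.0
```

{"method": "servo_tool", "body": {
  "commands": "0 0 0 0 0 1.5 0;0 0 0 0 0 1 0;0 0 0 0 0 0 0"
}}

```text
time_s: 25.22
eef_pos: [0.4818, 0.076, 0.1386]
eef_rot: [-0.0, -0.088, 0.996, 0.0]
wrist_force: [-0.9, 0.6, 0.3]
opening: -0.003
grasp_force: 0.0
```

```bash
python3 st.py
```

```text
tcp [-68.4  -0.2  22.6] bar [-68.4  -0.2  32.1] phi 0.0 F mx,my,z -0.8 0.7 0.3 -0.003 25.225
```

{"method": "servo_tool", "body": {
  "commands": "0 0 0 0 0 1 0;0 0 0 0 0 1 0;0 0 0 0 0 0 0"
}}

```text
time_s: 25.6
eef_pos: [0.4818, 0.076, 0.1366]
eef_rot: [-0.0, -0.087, 0.996, 0.0]
wrist_force: [0.2, -0.1, 0.3]
opening: -0.004
grasp_force: 0.0
```

{"method": "servo_tool", "body": {
  "commands": "0 0 0 0 0 1 0;0 0 0 0 0 0 0"
}}

```text
time_s: 25.85
eef_pos: [0.482, 0.076, 0.1359]
eef_rot: [0.0, -0.087, 0.996, -0.0]
wrist_force: [-1.4, -0.1, 2.1]
opening: 0.001
grasp_force: 0.9
```

{"method": "servo_tool", "body": {
  "commands": "0 0 0 0 0 1 0;0 0 0 0 0 0 0"
}}

```text
time_s: 26.1
eef_pos: [0.4824, 0.076, 0.1355]
eef_rot: [0.001, -0.088, 0.996, -0.0]
wrist_force: [-2.1, -0.4, 7.1]
opening: -0.004
grasp_force: 3.0
```

{"method": "servo_tool", "body": {
  "commands": "0 0 0 0 0 1 0;0 0 0 0 0 0 0"
}}

```text
time_s: 26.35
eef_pos: [0.4827, 0.076, 0.1352]
eef_rot: [0.001, -0.088, 0.996, -0.0]
wrist_force: [-4.6, 0.7, 12.3]
opening: -0.001
grasp_force: 5.5
```

{"method": "servo_tool", "body": {
  "commands": "0 0 0 0 0 1 0;0 0 0 0 0 0 0"
}}

```text
time_s: 26.6
eef_pos: [0.4827, 0.076, 0.135]
eef_rot: [0.001, -0.088, 0.996, -0.0]
wrist_force: [-7.6, 0.1, 19.0]
opening: 0.001
grasp_force: 9.1
```

```bash
python3 st.py
```

```text
tcp [-67.6  -0.4  19. ] bar [-67.6  -0.4  28.5] phi -0.002 F mx,my,z -7.5 1.4 19.0 0.001 26.6
```

{"method": "servo_tool", "body": {
  "commands": "0 0 0 0 0 -5 0;0 0 0 0 0 -40 0;0 0 0 -3 0 -50 0;0 0 0 -55 0 0 0;0 0 0 -55 0 0 0"
}}

```text
time_s: 27.22
eef_pos: [0.5951, 0.0959, 0.2294]
eef_rot: [0.002, -0.087, 0.996, -0.0]
wrist_force: [0.4, -0.3, -0.2]
opening: 0.0
grasp_force: 0.0
```

```bash
cat > lev.py <<'E'
from h import *
S=calibration("side");P,R,o=tool();T=o["time_s"]
cw=calibration("wrist");b=camera("side").astype(int);w=camera("wrist");cv2.imwrite("pics/s_%.2f.png"%T,b);cv2.imwrite("pics/w_%.2f.png"%T,w);np.save("w6.npy",cw,allow_pickle=True)
a=cv2.imread("pics/side3.png").astype(int)
mx=np.array([.98481,.17365,0]);my=np.array([-.17365,.98481,0]);S0=np.array([.5492,.0881,.116])
W=lambda x,y,z:S0+mx*x/1e3+my*y/1e3+np.array([0,0,z/1e3])
for th in np.arange(-.1,.5,.05):
  v=np.array([[im[tuple(np.round(proj(S,W(-30-r*np.cos(th)+4*np.sin(th),y,16+r*np.sin(th)+4*np.cos(th)))).astype(int)[::-1])].mean() for r in range(34,60,3) for y in (-8,-4,0,4,8)] for im in (a,b)])
  print(round(th,2),v.mean(1).round(),(v[1]-v[0]).mean().round(1))
d=(b-a).mean(2)[150:200,290:345]
for r in d: print("".join("#" if x<-30 else "+" if x>30 else "." for x in r))
print(T)
E
python3 st.py;python3 lev.py
```

```text
tcp [ 46.5  -0.3 113.4] bar [ 46.5  -0.3 122.9] phi -0.003 F mx,my,z 0.4 -0.4 -0.2 0.0 27.225
-0.1 [223. 181.] -42.0
-0.05 [205. 174.] -30.7
0.0 [190. 173.] -17.1
0.05 [183. 180.] -2.1
0.1 [182. 183.] 1.0
0.15 [180. 179.] -0.4
0.2 [176. 175.] -0.5
0.25 [174. 173.] -1.1
0.3 [177. 176.] -1.1
0.35 [182. 183.] 0.1
0.4 [187. 187.] -0.3
0.45 [187. 188.] 1.0
..........................######.......................
.......................................................
.............................+++.......................
.......................+++++++++.......................
.......................+++++++++.......................
.......................+++++++++.......................
........................++++++++.......................
........................++++++++.......................
........................++++++++.......................
........................++++++++.......................
.........................++++++++......................
.........................++++++++......................
.........................++++++++......................
..................
[... 1478 characters left out ...]
#####..........
............................#################..........
...........................####################........
............................###################........
.............................##################........
..............................################.........
...........................+....#######................
.........................++++.....................#####
.........................++.................###########
.......................................################
...............................#######################.
27.225[ WARN:0@1.120] global loadsave.cpp:1063 imwrite_ Unsupported depth image for selected encoder is fallbacked to CV_8U.
```

Run:
```python
from h import *
c=np.load("w6.npy",allow_pickle=True).item();g=cv2.imread("pics/w_27.23.png" if __import__("os").path.exists("pics/w_27.23.png") else "pics/w_27.22.png",0)
c5=np.load("w5.npy",allow_pickle=True).item();g5=cv2.imread("pics/w5.png",0)
mx=np.array([.98481,.17365,0]);my=np.array([-.17365,.98481,0]);S0=np.array([.5492,.0881,.116])
W=lambda x,y,z:S0+mx*x/1e3+my*y/1e3+np.array([0,0,z/1e3])
for x in (0,20,40,48,53,56,58,60,64):
  print(x,[int(g[tuple(np.round(proj(c,W(x,y,10))).astype(int)[::-1])]) for y in range(-26,27,2)])
# lever silhouette in side view: dark pixels per column
s=cv2.imread("pics/s_27.23.png" if __import__("os").path.exists("pics/s_27.23.png") else "pics/s_27.22.png",0)
sub=s[160:200,292:330]
for r in sub: print("".join(" .:-=+*#%@"[9-int(x)*10//256] for x in r))
S=calibration("side")
for th in (0,.1,.2):
  print(th,[np.round(proj(S,W(-30-r*np.cos(th)+6.5*np.sin(th),y,16+r*np.sin(th)+6.5*np.cos(th)))-[292,160],1).tolist() for r,y in ((0,-10),(56,-10),(56,10))])
```

```text
0 [141, 140, 141, 95, 108, 91, 96, 98, 108, 103, 105, 103, 104, 109, 114, 116, 114, 117, 119, 117, 91, 108, 100, 124, 131, 142, 142]
20 [140, 139, 140, 108, 108, 86, 97, 101, 106, 112, 111, 111, 110, 109, 102, 101, 103, 102, 104, 105, 95, 106, 107, 124, 130, 140, 139]
40 [138, 138, 138, 128, 105, 88, 94, 99, 69, 70, 68, 71, 72, 70, 73, 71, 70, 71, 80, 98, 81, 92, 102, 123, 123, 124, 215]
48 [221, 221, 221, 221, 99, 113, 112, 96, 107, 93, 92, 92, 93, 93, 94, 94, 94, 96, 101, 148, 95, 127, 223, 223, 222, 223, 222]
53 [140, 141, 141, 140, 123, 167, 169, 145, 105, 90, 92, 99, 98, 96, 96, 98, 99, 99, 132, 168, 184, 143, 150, 153, 151, 152, 151]
56 [206, 206, 206, 204, 179, 171, 167, 183, 180, 188, 189, 183, 171, 154, 180, 191, 187, 184, 182, 161, 180, 153, 199, 197, 196, 196, 197]
58 [203, 205, 202, 205, 194, 170, 181, 181, 185, 189, 190, 189, 139, 128, 186, 193, 188, 185, 183, 168, 180, 160, 196, 192, 191, 192, 192]
60 [200, 200, 198, 201, 187, 167, 171, 179, 186, 194, 190, 189, 131, 115, 185, 189, 185, 178, 175, 172, 180, 151, 197, 195, 196, 197, 196]
64 [187, 188, 188, 187, 177, 165, 1
[... 1096 characters left out ...]
====---=+************
*+=::.:+******+=-------=++************
**+=-:-+**##*+=-----===++************+
***++==**####*+====++***********++++==
**********###***+***********++++======
**********************+===+==========-
****************+==----..:--=-==-==-==
***************+-:.....  .:---=-=-=---
***************=-:....    ..:------==-
***************+=-:....    ..:---====-
****************++=-:.........:--=----
******************++=-:..::::::---====
********************++=---===--===-=--
**********************++++=========--=
**************************+++===---:-:
0 [[30.9, 11.3], [9.3, 15.5], [4.1, 13.0]]
0.1 [[31.2, 11.3], [9.7, 12.9], [4.5, 10.4]]
0.2 [[31.4, 11.3], [10.3, 10.3], [5.1, 7.9]]
```

{"method": "servo_tool", "body": {
  "commands": "0 0 0 -37 0 -2 0;0 0 0 0 0 0 0"
}}

```text
time_s: 27.58
eef_pos: [0.6304, 0.1022, 0.2286]
eef_rot: [-0.0, -0.088, 0.996, 0.0]
wrist_force: [-0.6, -0.4, -0.0]
opening: -0.002
grasp_force: 0.0
```

```bash
python3 st.py
python3 - <<'E'
from h import *
c=calibration("wrist");w=camera("wrist");cv2.imwrite("pics/w7.png",w);g=cv2.cvtColor(w,6)
mx=np.array([.98481,.17365,0]);my=np.array([-.17365,.98481,0]);S0=np.array([.5492,.0881,.116])
W=lambda x,y,z:S0+mx*x/1e3+my*y/1e3+np.array([0,0,z/1e3])
for x in (20,40,48,53,58,64):
  print(x,[int(g[tuple(np.round(proj(c,W(x,y,10))).astype(int)[::-1])]) for y in range(-26,27,2)])
sc=" .:-=+*#%@"
for n,im in (("w5",cv2.imread("pics/w5.png",0)),("w7",g)):
  print(n)
  for r in im[118:186,290:360]: print("".join(sc[9-min(9,int(x)*12//256)] for x in r))
E
```

```text
tcp [ 82.4  -0.2 112.6] bar [ 82.4  -0.2 122.1] phi 0.001 F mx,my,z -0.6 -0.3 -0.0 -0.002 27.575
20 [142, 142, 143, 105, 105, 89, 101, 118, 114, 105, 109, 106, 109, 108, 113, 114, 118, 119, 119, 116, 100, 105, 125, 126, 142, 143, 143]
40 [139, 141, 141, 110, 105, 89, 104, 111, 114, 118, 116, 113, 112, 111, 114, 115, 113, 112, 107, 116, 94, 100, 116, 125, 142, 142, 143]
48 [139, 138, 139, 126, 105, 89, 98, 97, 111, 110, 113, 113, 112, 110, 111, 112, 111, 112, 91, 104, 96, 105, 126, 131, 143, 142, 144]
53 [139, 139, 141, 140, 97, 110, 114, 105, 109, 110, 111, 109, 107, 109, 110, 110, 108, 108, 96, 121, 106, 95, 144, 143, 142, 143, 144]
58 [139, 141, 139, 141, 130, 109, 107, 105, 104, 104, 97, 95, 99, 95, 94, 94, 94, 95, 99, 107, 103, 133, 143, 137, 125, 126, 124]
64 [134, 137, 134, 134, 126, 110, 105, 109, 114, 113, 115, 109, 53, 60, 97, 101, 99, 98, 95, 103, 93, 115, 109, 109, 109, 109, 109]
w5
------------===++++++==========+=+===================++=++--===-------
------------====+++++=====+++===+====================++=++=====-------
------------=+=+++++========+===+==================
[... 8765 characters left out ...]
=======++===+=========++=++============++==++=++=+++===+++=++
=================++============++=+*+++++++++===++==+++++==+=======+==
---------==-=---=+===+===========+**++++++++++++++++++================
----------------=+===============+*+++++++++++++++++++================
----------------====++===========*###*++++++++++++++++======+=========
----------------=====+===========*###*++++++++++++++++===+==++++++=+=+
--=-------------======+=++++++++++*********+**++++++++====++===+====++
-==-=-======-=-============++++=++++++++++++++++++++++=====+========+=
=================+=========+=+++++++++++++++++++++++++================
=======-========================++++++++++++++++++++++================
```

{"method": "servo_tool", "body": {
  "commands": "0 0 0 55 0 0 0;0 0 0 55 0 0 0;0 0 0 44 0 10 0;0 0 0 0 0 35 0;0 0 0 0 0 30 0"
}}

```text
time_s: 28.25
eef_pos: [0.4764, 0.0752, 0.1544]
eef_rot: [0.001, -0.087, 0.996, -0.0]
wrist_force: [1.1, -1.1, -0.5]
opening: -0.0
grasp_force: 0.0
```

{"method": "servo_tool", "body": {
  "commands": "0 0 0 0 0 6 0;0 0 0 0 0 4 0;0 0 0 0 0 0 0"
}}

```text
time_s: 28.62
eef_pos: [0.4785, 0.0752, 0.1455]
eef_rot: [0.001, -0.088, 0.996, -0.0]
wrist_force: [-0.4, -0.8, 0.1]
opening: 0.002
grasp_force: 0.0
```

```bash
python3 st.py
```

```text
tcp [-71.9  -0.4  29.5] bar [-71.9  -0.4  39. ] phi -0.001 F mx,my,z -0.5 -0.7 0.1 0.002 28.625
```

{"method": "servo_tool", "body": {
  "commands": "0 0 0 1 0 3 0;0 0 0 1 0 2 0;0 0 0 0 0 1.5 0;0 0 0 0 0 1.5 0;0 0 0 0 0 0 0"
}}

```text
time_s: 29.25
eef_pos: [0.4766, 0.075, 0.1376]
eef_rot: [0.001, -0.088, 0.996, -0.0]
wrist_force: [-1.8, 0.1, 6.0]
opening: -0.003
grasp_force: 2.8
```

{"method": "servo_tool", "body": {
  "commands": "0 0 0 0 0 1 0;0 0 0 0 0 1 0;0 0 0 0 0 0 0"
}}

```text
time_s: 29.62
eef_pos: [0.4773, 0.0749, 0.1369]
eef_rot: [0.001, -0.088, 0.996, -0.0]
wrist_force: [-4.1, 0.9, 15.5]
opening: -0.001
grasp_force: 6.4
```

{"method": "servo_tool", "body": {
  "commands": "0 0 0 0 0 1 0;0 0 0 0 0 0 0"
}}

```text
time_s: 29.88
eef_pos: [0.4778, 0.0749, 0.1365]
eef_rot: [0.002, -0.088, 0.996, -0.0]
wrist_force: [-4.3, -0.3, 18.9]
opening: 0.002
grasp_force: 8.2
```

{"method": "servo_tool", "body": {
  "commands": "0 0 0 0 0 1 0;0 0 0 0 0 0 0"
}}

```text
time_s: 30.12
eef_pos: [0.4783, 0.0749, 0.1362]
eef_rot: [0.002, -0.088, 0.996, -0.0]
wrist_force: [-5.7, 1.2, 22.4]
opening: -0.0
grasp_force: 9.9
```

{"method": "servo_tool", "body": {
  "commands": "0 0 0 0 0 -4 0;0 0 0 0 0 -30 0;0 0 0 0 0 -50 0;0 0 0 0 0 -40 0;0 0 0 0 0 0 0"
}}

```text
time_s: 30.75
eef_pos: [0.4781, 0.0748, 0.2603]
eef_rot: [0.003, -0.088, 0.996, -0.001]
wrist_force: [0.5, 0.4, 0.3]
opening: 0.002
grasp_force: 0.0
```

```bash
python3 st.py; python3 lev.py 2>/dev/null | head -13; python3 -c "
from bench import *
print(hand_in())"
```

```text
tcp [-72.3  -0.8 144.3] bar [-72.4  -0.7 153.8] phi -0.007 F mx,my,z 0.5 0.3 0.3 0.002 30.75
-0.1 [223. 159.] -63.6
-0.05 [205. 148.] -57.5
0.0 [190. 145.] -45.8
0.05 [183. 158.] -24.9
0.1 [182. 174.] -7.8
0.15 [180. 177.] -2.4
0.2 [176. 174.] -1.5
0.25 [174. 172.] -2.6
0.3 [177. 175.] -1.8
0.35 [182. 181.] -1.3
0.4 [187. 186.] -1.1
0.45 [187. 187.] 0.2
..........................######.......................
the job is handed in; nothing more can be done
None
```

I handed the job in at about 31 s: the near half was pushed home, the loop was hooked under the keeper's lip, and the lever was pressed down to its stop, with no verdict returned; that the lever is flat within 0.05 rad and the springs are drawn at least 1.5 mm is my inference from contact forces and images, not a direct reading.

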